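Let the cedar ball into the storage tub and shut it

TASK

Press down the paddle of the wooden rocker so that its other end lifts the gate, keep it down until the cedar ball has rolled down the chute into the grey tub, and let the rocker go back. Then push the tub's sliding lid fully shut by its upright rib. Only press and push: do not touch or lift the ball, and leave the pump dispenser, bottle, funnel and clothes peg where they are.

Things in the scene. Friction and masses are not known exactly. Their poses are not given: they have to be found in the camera images.
- feeder: Fixed ball feeder, 178 mm high; origin on the work surface under the pivot stand. The rocker lies along its x, 165 mm up: paddle at -x, gate at x +90 mm. An open aluminium chute 56 mm wide (centreline x +90 mm) runs down towards -y from y +128 mm to its open lip at y -82 mm, floor 110 mm high at the gate (y 0), 100 mm at the lip. Yaw varies.
- paddle (a point): Centre of the top face of the rocker's paddle, a flat wooden pad 45 x 50 mm and 10 mm thick, 78 mm from the pivot on the robot's side; 170 mm high at rest, about 33 mm lower when fully pressed. It turns with the rocker.
- rocker (a joint): Angle of the rocker in rad: 0 at rest (level, gate down), 0.45 fully pressed, at a stop (paddle down, gate about 40 mm higher). The ball can pass only from about 0.35 up. A spring returns it; about 3 N at the paddle starts it and 6 N holds it fully down.
- ball_center (a point): Centre of the cedar ball, plain wood, 40 mm across, 25 g. It rests in the chute against the gate's uphill (feeder +y) side, about 133 mm high, and rolls by itself once the gate is up (it is in the tub within about a second).
- tub: Fixed grey plastic tub, outside 130 (x) x 160 (y) x 70 mm high, walls 4 mm, open on top under its sliding lid. Origin under its centre on the work surface, yaw as the feeder's. Its +y end is under the chute's lip. Two lid rails stand along its x sides, top 79 mm high, and run on 112 mm beyond its -y end.
- lid_rib (a point): Middle of the top edge of the upright rib on the sliding lid: rib 90 mm along the tub's x, 8 mm thick in y, standing 23 mm above the lid's top face (rib top 99 mm high). Lid 128 x 160 x 5 mm; the rib's centreline is 6 mm from its -y edge. Pushing the rib towards the tub's +y shuts the lid. Same yaw as the tub.
- lid (a joint): Opening of the sliding lid in m: 0 fully shut (at a stop), up to 0.11 open; the lid moves along the tub's -y as it opens. Sliding friction about 1.5 N; it stays where it is left.
- pump: White plastic pump dispenser, loose, 68 mm across, 183 mm high, origin under its centre. To be left alone.
- bottle: Empty clear glass bottle, loose, 62 mm across, 195 mm high, origin under its centre. To be left alone.
- funnel: Green plastic funnel standing on its wide mouth, loose, 96 mm across, 95 mm high, origin under its centre. To be left alone.
- peg: Wooden clothes peg lying flat, loose, 75 x 15 x 12 mm, origin under its centre. To be left alone.

How it is judged:
On the way, in this order (a step that is already met when the one before it is completed fails the run):
1. the paddle is pressed down with the fingers and the gate rises while the ball is still in the chute (value of joint rocker above 0.25 rad and distance between the grasp point and paddle below 0.09 m), for 0.04 s.
2. the ball is in the tub (x of ball_center in the frame of tub between -0.062 and 0.062 m and y of ball_center in the frame of tub between -0.077 and 0.077 m and z of ball_center in the frame of tub below 0.055 m and value of joint lid above 0.03 m), for 0.1 s.
3. the lid is pushed fully shut (value of joint lid below 0.006 m), for 0.1 s.
At the end, for the whole second after the job is handed in: The ball lies inside the tub, the lid is within 6 mm of fully shut, and the rocker is back at rest (within 0.05 rad) (x of ball_center in the frame of tub between -0.062 and 0.062 m and y of ball_center in the frame of tub between -0.077 and 0.077 m and z of ball_center in the frame of tub between 0 and 0.055 m and value of joint lid below 0.006 m and value of joint rocker below 0.05 rad); the robot touches nothing.
It fails at once if the ball is touched with the gripper (contact force between any of the fingers, the arm and ball above 0.3 N).
It fails at once if the ball is lifted out of the chute (height (world z) of ball_center above 0.165 m).
It fails at once if a bystander is moved more than 20 mm (distance of any of pump, bottle, funnel, peg from where it was at the start of the episode above 0.02 m).
It fails at once if a bystander is tipped (angle between any of pump, bottle, funnel, peg's own z axis and vertical above 0.4 rad).
It also fails if it takes over 40 s, if anything falls off the work surface, if the arm or the gripper's body presses on something with over 40 N, if the wrist force passes 120 N, or if a joint passes its speed limit or range.

ROBOT

A 6-joint arm with a two-finger parallel gripper is mounted at the origin on the work surface. World frame = base frame: x ahead of the robot, y to its left, z up, the work surface at z = 0. Lengths are in m, angles in rad, forces in N, time in s.
With the tool pointing down it reaches from about 0.275 to 0.825 m from the base axis. Payload 5.2 kg.
Tool frame: the origin (TCP) lies at the very end of the fingers, on their centre line; the grasp point (between the pads) lies 19 mm behind it; z points along the fingers, y is the direction in which the jaws open and shut (so a half turn about z gives the same grasp; the last joint's range is limited). The gripper opens to 93 mm and grips with 3 to 60 N. Pads are 15 mm wide; open, the fingers measure 128 mm over their backs; the gripper's body (75 mm by 188 mm) begins 65 mm behind the grasp point.
Start: joints at [-1.485, 0.259, 1.535, -0, 1.348, -0.203], TCP at [0.157, -0.527, 0.219] pointing down, gripper open.
Joint ranges: [-3.14, 3.14], [-0.91, 2.08], [0.19, 2.58], [-1.22, 4.36], [0.22, 2.71], [-3.12, 3.12]. Speed limits (rad/s): [2.57, 2.57, 3.14, 3.14, 3.14, 3.14].

INTERFACE

Orientations are given as a unit quaternion [w, x, y, z].
In Python, from rig import manip, vision, finder gives the robot as it stands.
- The arm moves only by the tool arm_command, never from a script. Its arguments are lists of equal length, an entry for each row: "dp": the shift along the tool's x, y, z in cm, a list of three; "yaw": the turn about the tool's z in degrees; "gripper": the opening, from 0 (shut) to 1 (fully open). In form: {"dp": [[tx, ty, tz], ...], "yaw": [yaw, ...], "gripper": [gripper, ...]}. A call has 1 to 5 rows; each row is the pose to reach, as a shift and turn from the pose measured when the call began, along the tool's axes at that moment; what a row does not reach only later rows make up. A row lasts 1/10 s, in which the tool goes at most 50 mm and 8.59 degrees, less where a joint would pass 70% of its speed; a pose out of reach is approached as far as the arm can. A call with a gripper value outside its range is refused whole. The fingers move at their own pace and stop on an object; "newtons" is the grip in N (left out, the last holds). Time passes only in rows, so rows that repeat a pose let the fingers close. It gives the time, the measured TCP pose, the force and the opening at its end, in the units of the state.
- manip.sense(): the state, without advancing time (a new reading comes with each control period).
- vision.grab_frame(name): name is "scene" or "top" or "wrist"; returns the picture (384x512x3 uint8, red, green, blue); there is no depth.
- vision.get_calibration(name): a dict with "fx", "fy", "cx", "cy" (pixels), "k1" (the pictures are not rectified: a ray, as slopes to the right and down, at radius r is drawn at 1 + k1 r^2 times it, then the intrinsics apply), "pose" (4x4, takes a point from camera to world coordinates); the wrist camera has in their place "mount" (4x4, takes a point from camera to tool coordinates, whose origin is the TCP and whose axes are the flange's). Camera axes: x right, y up, looking along -z (the intrinsics and any distortion apply to the point x, -y, -z); pixel columns grow to the right and rows downward; lengths in m; the calibration is good to about 2 mm. A picture is of the moment at which its call begins: read the wrist's pose just before it. get_calibration takes no time and is no camera call.
- manip.finish_job(): hands the job in, once; it reports no verdict.
Trained networks look in the newest picture that a camera, given by its name, has taken for a name from the list of things; names that differ only in an ending like _2 or _b are one class to them, and where a whole thing is asked for, a point or a joint stands for the part that bears it (a point fixed in the world has none). Each returns a list of dicts, best first, with "confidence" (0 to 1); they miss things now and then, are a little off and sometimes report something else, mostly with a low value. They report only what shows in the picture. A call takes as long as a camera call.
- finder.cut_out(camera, thing): "region" (384x512 bool, what is visible of it).
- finder.tip_of(camera, thing): "centre" ([x, y, z] in m, in world coordinates, good to about 4 mm: a listed point, or the origin of a listed thing).
The state is a dict: "time": time; "qpos": joint angles; "joint_vel": joint speeds; "tau": joint torques, N m; "tool_pos": TCP position; "tcp_rot": TCP orientation; "ft_force": force on the tool from outside, world axes, zero at the start; "moment": the same for the moment, N m; "finger_gap": finger opening in m.
Only numpy, scipy, OpenCV 4.12 (cv2) and the standard library are available. Lean on these libraries where they do the work, as an engineer would, in place of code of your own. Each camera call takes 0.05 s, during which the arm holds its last target. There are 200 camera calls.

## Working session

There is one attempt and no reset: what is moved stays moved. The work goes in short steps, Python scripts to look and compute and a tool call to move; the robot and the scene stay as the last step left them, time stands still between calls to the robot, and variables do not carry over. Pictures are saved under pics/ and viewed, about 8 in all and at most 12, crops included, and the job is handed in when it is done.

Besides the shell and the picture viewer there is one more tool, called after "Call:" as name([rows], argument=value, ...), one row to a line, values as JSON. arm_command: Moves the arm, as the interface text tells. Its arguments: {"type":"object","properties":{"dp":{"type":"array"},"yaw":{"type":"array"},"gripper":{"type":"array"},"newtons":{"type":"number"}},"required":["dp","yaw","gripper"]}

```bash
mkdir -p pics; python3 - <<'E'
from rig import manip, vision, finder
import cv2,numpy as np
ims=[]
s=manip.sense();print(s['tool_pos'],s['tcp_rot'],s['finger_gap'],s['time'])
for c in ("scene","top"):
    im=vision.grab_frame(c); cv2.imwrite(f'pics/{c}0.png',im[:,:,::-1])
    for t in ("feeder","paddle","tub","lid_rib","ball_center","pump","bottle","funnel","peg"):
        try:
            r=finder.tip_of(c,t); print(c,t,[(np.round(d['centre'],3).tolist(),round(d['confidence'],2)) for d in r[:2]])
        except Exception as e: print(c,t,e)
E
```

```text
[ 0.15662323 -0.52665995  0.21783817] [-8.88281727e-04  9.89592932e-01  1.43892455e-01  4.53676844e-05] 0.09332243289632812 0.0
scene feeder [([0.514, 0.144, 0.0], 0.84)]
scene paddle []
scene tub [([0.61, 0.005, -0.002], 0.91), ([0.515, 0.144, -0.0], 0.27)]
scene lid_rib [([0.608, -0.175, 0.102], 0.68)]
scene ball_center []
scene pump [([0.441, -0.444, -0.002], 0.69)]
scene bottle [([0.612, -0.449, 0.001], 0.6), ([0.516, 0.146, 0.001], 0.53)]
scene funnel [([0.613, 0.453, -0.0], 0.63)]
scene peg [([0.458, 0.358, -0.004], 0.44)]
top feeder [([0.515, 0.143, 0.0], 0.84)]
top paddle [([0.441, 0.147, 0.171], 0.83)]
top tub [([0.607, 0.004, -0.001], 0.82), ([0.514, 0.141, 0.002], 0.25)]
top lid_rib [([0.608, -0.172, 0.099], 0.92)]
top ball_center [([0.606, 0.167, 0.135], 0.4)]
top pump [([0.441, -0.448, 0.002], 0.83), ([0.607, 0.454, -0.003], 0.45)]
top bottle [([0.613, -0.446, 0.002], 0.61)]
top funnel [([0.609, 0.459, 0.0], 0.89)]
top peg [([0.458, 0.355, 0.003], 0.5)]
```

View pics/top0.png

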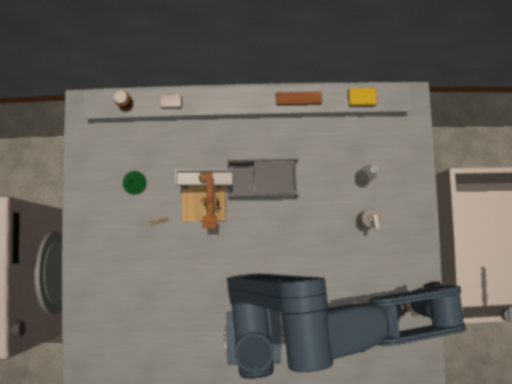

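View pics/scene0.png

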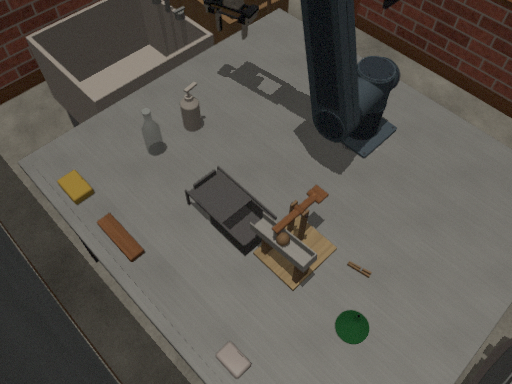

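The top view shows the rocker along world x with its paddle at about (209,222). The chute is at (205,178), the tub at (262,178), and the lid is open to the right (-y). Yaw is about 0. The scene view agrees. I'll move to above the paddle with the gripper shut.

Call:
arm_command([
  [5,-6,-1],
  [9,-11,-1],
  [12,-15,-1],
  [15,-18,-1],
  [16,-19.5,-1],
], yaw=[4,8,12,16,16.5], gripper=[0,0,0,0,0])

```text
time: 1.5
tool_pos: [0.2539, -0.2956, 0.2288]
tcp_rot: [0.0, 1.0, -0.001, 0.0]
ft_force: [0.7, -0.3, 0.1]
finger_gap: 0.0577
```

```bash
cat > h.py <<'E'
import numpy as np,sys
from rig import manip
from scipy.spatial.transform import Rotation as R
s=manip.sense();q=s['tcp_rot'];M=R.from_quat([q[1],q[2],q[3],q[0]]).as_matrix()
p=np.array(s['tool_pos']);print(s['time'],p.round(4),'F',np.round(s['ft_force'],1),'gap',s['finger_gap'],'xax',M[:,0].round(3))
if len(sys.argv)>3:
    t=np.array([float(a) for a in sys.argv[1:4]])
    print('dp cm',(M.T@(t-p)*100).round(2))
E
python3 h.py 0.438 0.145 0.225
```

```text
1.5 [ 0.2539 -0.2956  0.2288] F [ 0.7 -0.3  0.1] gap 0.057652488486006584 xax [ 1.    -0.002  0.001]
dp cm [ 18.31 -44.1    0.37]
```

Call:
arm_command([
  [4,-3,0],
  [8,-6,0],
  [11,-10,0],
  [13,-14,0],
  [15,-18,0],
], yaw=[0,0,0,0,0], gripper=[0,0,0,0,0])

```text
time: 2.0
tool_pos: [0.4052, -0.1141, 0.229]
tcp_rot: [0.0, 1.0, -0.001, 0.001]
ft_force: [0.1, 0.1, 1.0]
finger_gap: 0.0175
```

Call:
arm_command([
  [1,-4.5,0],
  [2,-9,0],
  [3,-13.5,0],
  [3.5,-18,0],
  [3.5,-22.5,0],
], yaw=[0,0,0,0,0], gripper=[0,0,0,0,0])

```text
time: 2.5
tool_pos: [0.441, 0.1128, 0.229]
tcp_rot: [0.0, 1.0, -0.001, 0.001]
ft_force: [2.0, -0.3, 0.6]
finger_gap: 0.0006
```

```bash
python3 h.py 0.438 0.145 0.225; python3 - <<'E'
from rig import vision,finder
import cv2
for c in("scene","top"):
    im=vision.grab_frame(c)
    for t in("paddle","lid_rib","ball_center"):print(c,t,[(d['centre'],d['confidence']) for d in finder.tip_of(c,t)[:2]])
E
```

```text
2.5 [0.441  0.1128 0.229 ] F [ 2.  -0.3  0.6] gap 0.000563761884931753 xax [ 1.    -0.002  0.002]
dp cm [-0.31 -3.22  0.4 ]
scene paddle [([0.4373, 0.147, 0.1717], 0.67)]
scene lid_rib [([0.6059, -0.1692, 0.1011], 0.71)]
scene ball_center []
top paddle [([0.5133, 0.1419, 0.0027], 0.24)]
top lid_rib [([0.6075, -0.1688, 0.0972], 0.64), ([0.6129, -0.4469, 0.0017], 0.47)]
top ball_center [([0.6056, 0.1664, 0.1331], 0.47)]
```

Call:
arm_command([
  [-0.4,-3.3,0],
  [-0.4,-3.3,2],
  [-0.4,-3.3,4],
  [-0.4,-3.3,5],
  [-0.4,-3.3,5.5],
], yaw=[0,0,0,0,0], gripper=[0,0,0,0,0])

```text
time: 3.4
tool_pos: [0.4367, 0.1415, 0.173]
tcp_rot: [0.001, 1.0, -0.003, -0.0]
ft_force: [-0.4, 0.1, 0.3]
finger_gap: 0.0002
```

```bash
python3 h.py 0.437 0.146 0.136
```

```text
3.4 [0.4367 0.1415 0.173 ] F [-0.4  0.1  0.3] gap 0.00023521051812183192 xax [ 1.    -0.006 -0.   ]
dp cm [ 0.03 -0.46  3.7 ]
```

Call:
arm_command([
  [0,-0.4,1],
  [0,-0.4,2],
  [0,-0.4,3],
  [0,-0.4,3.5],
  [0,-0.4,3.6],
], yaw=[0,0,0,0,0], gripper=[0,0,0,0,0])

```text
time: 3.9
tool_pos: [0.438, 0.1456, 0.1372]
tcp_rot: [0.0, 1.0, -0.003, 0.001]
ft_force: [1.1, -0.6, 6.0]
finger_gap: 0.0001
```

```bash
python3 h.py 0.437 0.146 0.136; python3 - <<'E'
from rig import vision,finder
import cv2,numpy as np
for i in range(4): im=vision.grab_frame("scene")
a=cv2.resize(im[150:300,170:370],None,fx=2,fy=2)
for t in("paddle","ball_center"):print(t,[(d['centre'],d['confidence']) for d in finder.tip_of("scene",t)[:2]])
b=vision.grab_frame("top")
for t in("paddle","ball_center"):print(t,[(d['centre'],d['confidence']) for d in finder.tip_of("top",t)[:2]])
b=cv2.resize(b[140:240,160:310],(400,300))
cv2.imwrite('pics/p1.png',np.hstack([a,b])[:,:,::-1])
E
```

```text
3.9 [0.438  0.1456 0.1372] F [ 1.1 -0.6  6. ] gap 5.372210271021948e-05 xax [ 1.    -0.006  0.002]
dp cm [-0.1  -0.04  0.12]
paddle [([0.4431, 0.149, 0.1332], 0.61)]
ball_center [([0.6001, 0.0914, 0.1216], 0.42), ([0.5186, 0.1456, 0.0006], 0.27)]
paddle []
ball_center [([0.6063, 0.0434, 0.107], 0.41)]
```

View pics/p1.png

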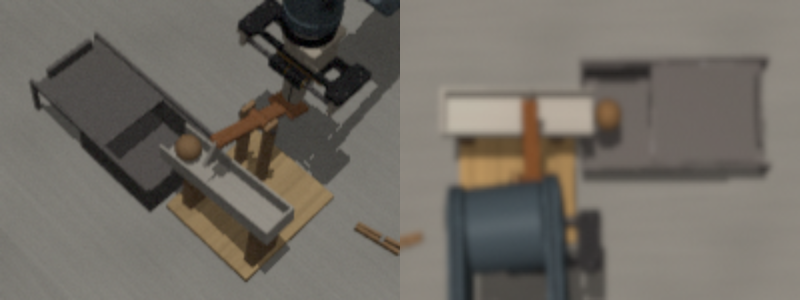

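The ball has passed the gate and is leaving the lip: left crop (188,147), right crop (608,114). I'll hold here, then check again.

Call:
arm_command([
  [0,0,0.1],
  [0,0,0.1],
  [0,0,0.1],
  [0,0,0.1],
  [0,0,0.1],
], yaw=[0,0,0,0,0], gripper=[0,0,0,0,0])

```text
time: 4.85
tool_pos: [0.4382, 0.1456, 0.1371]
tcp_rot: [0.0, 1.0, -0.003, 0.002]
ft_force: [-1.7, -1.3, 5.8]
finger_gap: 0.0003
```

```bash
python3 h.py 0.437 0.146 0.23; python3 - <<'E'
from rig import vision,finder
import cv2,numpy as np
im=vision.grab_frame("scene")
a=cv2.resize(im[150:300,170:370],None,fx=2,fy=2)
for t in("ball_center","lid_rib"):print(t,[(d['centre'],d['confidence']) for d in finder.tip_of("scene",t)[:2]])
b=vision.grab_frame("top")
for t in("ball_center","lid_rib","tub"):print(t,[(d['centre'],d['confidence']) for d in finder.tip_of("top",t)[:2]])
b=cv2.resize(b[140:240,160:310],(400,300))
cv2.imwrite('pics/p2.png',np.hstack([a,b])[:,:,::-1])
E
```

```text
4.85 [0.4382 0.1456 0.1371] F [-1.7 -1.3  5.8] gap 0.0003148621005282876 xax [ 1.    -0.006  0.003]
dp cm [-0.08 -0.03 -9.29]
ball_center [([0.6018, -0.0559, 0.0208], 0.56)]
lid_rib [([0.6073, -0.1727, 0.1001], 0.9)]
ball_center [([0.4402, -0.4488, -0.0002], 0.5)]
lid_rib [([0.6062, -0.1686, 0.0998], 0.85), ([0.5135, 0.1432, 0.0003], 0.42)]
tub [([0.6082, 0.004, -0.0019], 0.74)]
```

View pics/p2.png

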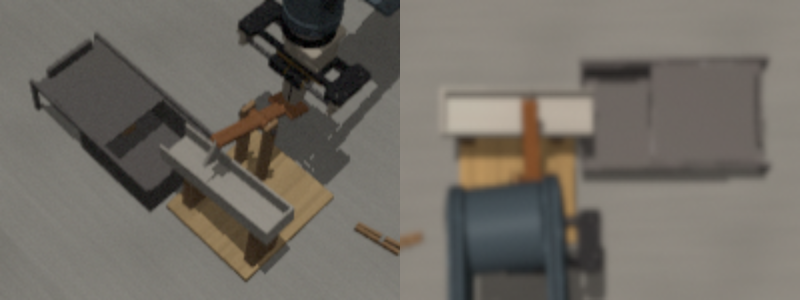

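The ball is in the tub, visible at about (128,130) in the left crop and measured at z 0.021. I'll release the rocker and go to the rib's -y side.

Call:
arm_command([
  [0,0,-2],
  [0,0,-4.5],
  [0,0,-7],
  [0,0,-10],
  [0,2,-12],
], yaw=[0,0,0,0,0], gripper=[0,0,0,0,0])

```text
time: 5.7
tool_pos: [0.4383, 0.127, 0.2588]
tcp_rot: [-0.0, 1.0, -0.002, 0.003]
ft_force: [-0.2, -1.1, 0.6]
finger_gap: 0.0005
```

Call:
arm_command([
  [0,4.5,0],
  [0,9,0],
  [1,13.5,0],
  [3,18,0],
  [5,22,0],
], yaw=[0,0,0,0,0], gripper=[0,0,0,0,0])

```text
time: 6.2
tool_pos: [0.4878, -0.0952, 0.259]
tcp_rot: [-0.0, 1.0, -0.002, 0.003]
ft_force: [-0.4, 0.3, 1.3]
finger_gap: 0.0006
```

```bash
python3 h.py 0.607 -0.220 0.18
```

```text
6.2 [ 0.4878 -0.0952  0.259 ] F [-0.4  0.3  1.3] gap 0.0006332096468535879 xax [ 1.    -0.005  0.007]
dp cm [11.93 12.43  7.97]
```

Call:
arm_command([
  [3,3.5,0],
  [6.5,7,0],
  [9.5,10,2],
  [12,12.5,4.5],
  [12,12.5,8],
], yaw=[0,0,0,0,0], gripper=[0,0,0,0,0])

```text
time: 6.7
tool_pos: [0.6111, -0.225, 0.1786]
tcp_rot: [0.001, 1.0, -0.004, 0.006]
ft_force: [0.7, 0.6, -0.2]
finger_gap: 0.0004
```

```bash
python3 h.py 0.607 -0.220 0.086; python3 - <<'E'
from rig import vision,finder
import cv2,numpy as np
im=vision.grab_frame("scene")
for t in("ball_center","paddle","lid_rib"):print(t,[(d['centre'],d['confidence']) for d in finder.tip_of("scene",t)[:2]])
E
```

```text
6.7 [ 0.6111 -0.225   0.1786] F [ 0.7  0.6 -0.2] gap 0.0004304318198365098 xax [ 1.    -0.007  0.011]
dp cm [-0.52 -0.52  9.26]
ball_center [([0.5996, -0.0529, 0.0178], 0.48)]
paddle [([0.437, 0.1496, 0.1687], 0.65)]
lid_rib [([0.6064, -0.1725, 0.1006], 0.66)]
```

Call:
arm_command([
  [-0.4,0,3],
  [-0.4,0,6],
  [-0.4,0,8.5],
  [-0.4,0,9.2],
  [-0.4,0,9.2],
], yaw=[0,0,0,0,0], gripper=[0,0,0,0,0])

```text
time: 7.4
tool_pos: [0.604, -0.2197, 0.0884]
tcp_rot: [-0.001, 1.0, -0.002, 0.003]
ft_force: [0.1, 0.6, -0.3]
finger_gap: 0.0003
```

Call:
arm_command([
  [0,-1.5,0],
  [0,-3,0],
  [0,-4.5,0],
  [0,-6,0],
  [0,-7.5,0],
], yaw=[0,0,0,0,0], gripper=[0,0,0,0,0])

```text
time: 7.9
tool_pos: [0.6057, -0.1436, 0.0905]
tcp_rot: [-0.0, 1.0, -0.002, 0.005]
ft_force: [0.4, -2.8, 5.4]
finger_gap: 0.0007
```

```bash
python3 h.py 0.607 -0.092 0.086; python3 - <<'E'
from rig import vision,finder
for c in("scene","top"):
  vision.grab_frame(c);print([(d['centre'],d['confidence']) for d in finder.tip_of(c,"lid_rib")[:2]])
E
```

```text
7.9 [ 0.6057 -0.1436  0.0905] F [ 0.4 -2.8  5.4] gap 0.0006850051304845132 xax [ 1.    -0.003  0.01 ]
dp cm [ 0.11 -5.16  0.45]
[([0.6057, -0.1259, 0.1029], 0.67)]
[([0.6053, -0.1215, 0.098], 0.79)]
```

Call:
arm_command([
  [0,-1,0.4],
  [0,-2,0.4],
  [0,-3,0.4],
  [0,-4,0.4],
  [0,-4.7,0.4],
], yaw=[0,0,0,0,0], gripper=[0,0,0,0,0])

```text
time: 8.6
tool_pos: [0.604, -0.0949, 0.0845]
tcp_rot: [-0.001, 1.0, -0.001, 0.002]
ft_force: [-0.1, -1.5, -0.7]
finger_gap: 0.0004
```

```bash
python3 h.py 0.607 -0.092 0.086; python3 - <<'E'
from rig import vision,finder
for c in("scene","top"):
  vision.grab_frame(c);print([(d['centre'],d['confidence']) for d in finder.tip_of(c,"lid_rib")[:2]])
E
```

```text
8.6 [ 0.604  -0.0949  0.0845] F [-0.1 -1.5 -0.7] gap 0.0003998363230944637 xax [ 1.    -0.002  0.005]
dp cm [ 0.3  -0.29 -0.14]
[([0.6049, -0.0775, 0.0986], 0.62), ([0.6129, -0.4469, 0.0034], 0.57)]
[([0.6055, -0.073, 0.0991], 0.71), ([0.6053, 0.0037, -0.0013], 0.47)]
```

About 5 mm to go. I'll push slowly to the stop and watch the force.

Call:
arm_command([
  [0,-0.2,0],
  [0,-0.4,0],
  [0,-0.6,0],
  [0,-0.7,0],
  [0,-0.7,0],
], yaw=[0,0,0,0,0], gripper=[0,0,0,0,0])

```text
time: 9.3
tool_pos: [0.6044, -0.0886, 0.085]
tcp_rot: [-0.001, 1.0, -0.001, 0.003]
ft_force: [0.5, -1.0, 0.1]
finger_gap: 0.0004
```

Call:
arm_command([
  [0,-0.2,0],
  [0,-0.4,0],
  [0,-0.5,0],
  [0,-0.6,0],
  [0,-0.6,0],
], yaw=[0,0,0,0,0], gripper=[0,0,0,0,0])

```text
time: 9.8
tool_pos: [0.6045, -0.0878, 0.0852]
tcp_rot: [0.003, 1.0, -0.001, 0.003]
ft_force: [-1.0, -16.0, -1.8]
finger_gap: 0.0005
```

The arm stalled at 16 N, so the lid is at its stop. I'll back off and lift.

Call:
arm_command([
  [0,1,0],
  [0,2.5,0],
  [0,4,0],
  [0,4.5,-4],
  [0,4.5,-8],
], yaw=[0,0,0,0,0], gripper=[0,0,0,0,0])

```text
time: 10.3
tool_pos: [0.6028, -0.1335, 0.1648]
tcp_rot: [0.002, 1.0, -0.002, 0.001]
ft_force: [0.5, -0.2, -0.3]
finger_gap: 0.0006
```

Call:
arm_command([
  [0,2,-2],
  [-3,5,-4],
  [-7,7,-6],
  [-11,7,-6],
  [-14,7,-6],
], yaw=[0,0,0,0,0], gripper=[0,0,0,0,0])

```text
time: 10.8
tool_pos: [0.4606, -0.2038, 0.2254]
tcp_rot: [0.002, 1.0, -0.003, 0.002]
ft_force: [0.1, -0.9, 0.3]
finger_gap: 0.0004
```

```bash
python3 h.py; python3 - <<'E'
from rig import vision,finder
import cv2,numpy as np
im=vision.grab_frame("scene")
a=cv2.resize(im[150:300,170:370],None,fx=2,fy=2)
for t in("ball_center","lid_rib","paddle"):print(t,[(d['centre'],d['confidence']) for d in finder.tip_of("scene",t)[:2]])
b=vision.grab_frame("top")
for t in("lid_rib","tub","paddle","peg","funnel","pump","bottle"):print(t,[(d['centre'],d['confidence']) for d in finder.tip_of("top",t)[:1]])
b=cv2.resize(b[140:240,160:310],(400,300))
cv2.imwrite('pics/p3.png',np.hstack([a,b])[:,:,::-1])
E
```

```text
10.8 [ 0.4606 -0.2038  0.2254] F [ 0.1 -0.9  0.3] gap 0.00039940185907808197 xax [ 1.    -0.005  0.003]
ball_center []
lid_rib [([0.606, -0.0689, 0.102], 0.74), ([0.4404, -0.4441, 0.0011], 0.53)]
paddle [([0.4378, 0.1498, 0.1707], 0.58)]
lid_rib [([0.605, -0.0678, 0.0992], 0.62)]
tub [([0.6032, 0.0037, -0.0011], 0.73)]
paddle [([0.4402, 0.1476, 0.1716], 0.88)]
peg [([0.4544, 0.3549, 0.0032], 0.49)]
funnel [([0.6069, 0.4571, 0.0001], 0.65)]
pump [([0.4409, -0.4476, 0.0031], 0.67)]
bottle [([0.613, -0.4467, 0.0022], 0.78)]
```

View pics/p3.png

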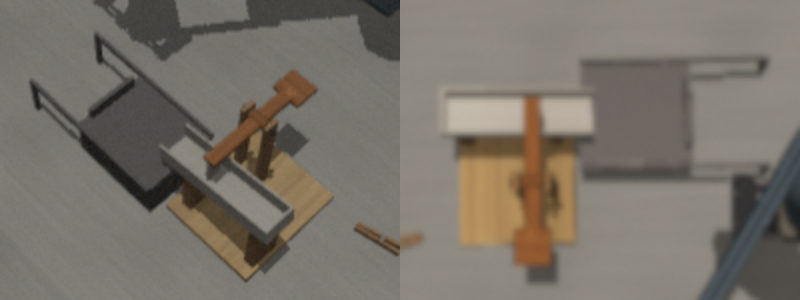

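The lid covers the tub, with its rib at (110,95) in the left crop. The rocker is level and the bystanders haven't moved. I'll hand the job in.

```bash
python3 -c "
from rig import manip
print(manip.finish_job())"
```

```text
the job is handed in; nothing more can be done
None
```

I pressed the paddle fully down with the shut fingers, at about 6 N, and held it until the ball had rolled into the tub. I then let the rocker go back and pushed the lid by its rib until it stalled at its stop, at about 16 N. I handed the job in at about 10.9 s; no verdict is reported.

**Last checks before handing in:**
- **Lid:** the rib was at y ≈ -0.068 m. My estimate for fully shut was -0.070 m, so the lid is shut within measuring error.
- **Rocker:** the paddle was back at about 0.171 m high, its rest height.
- **Ball:** it was last seen inside the tub at z ≈ 0.02 m before the lid was pushed. With the lid shut it can't be seen, so I couldn't confirm it again.
- **Bystanders:** the pump dispenser, bottle, funnel and clothes peg were each within about 4 mm of where they started, which is within the detector's error.
- **Arm:** it was clear of everything.

**Disagreements:** at one point during the lid push I read an unexplained upward force of about 5 N. It was gone by the next reading. The top camera also once reported the "ball" at the pump's position, and I treated that as a false detection.

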